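# Thread the fan spindle through both bearings

### The job

Take the fan spindle off its wooden rest and thread it, nose first, through both bearing holes of the blue fan bracket, entering at the bearing nearer the rest, until its collar sits against that bearing; then let go and leave it lying there. The bracket stands on soft rubber mounts and is usually set somewhat off the middle of its foot, so feel for the hole and never push hard; leave the solder reel, the tin and the brass nut around it where they stand.

Things in the scene. Friction and masses are not known exactly. Their poses are not given: they have to be found in the camera images.
- spindle: Fan spindle, about 0.15 kg, all round on its own y axis (+y to the nose; rolls freely). Steel pin 12 mm dia from y = 0 to +105 mm, blunt nose (edge broken 1 mm); dark collar 30 mm dia from y = -6 to 0; orange handle 20 mm dia from y = -52 to -6. Origin on the axis at the collar's front (seating) face; balance point near y = +26 mm. Starts level in the rest, axis 42 mm above the bench.
- spindle_nose (a point): centre of the nose end face of the spindle
- spindle_handle (a point): middle of the spindle's orange handle, on the axis, 29 mm behind the collar's front face
- spindle_rest: Fixed wooden rest, base 66 x 125 x 14 mm with two notched uprights to 53 mm high under the bare pin, 16 and 98 mm ahead of the collar. Origin on the bench below the spindle's origin at the start, own y along the spindle to its nose; the handle overhangs the -y end with nothing under it. Lift the spindle straight up.
- bracket_base: Fixed foot of the fan bracket, dark steel plate 150 x 130 x 10 mm, origin at the centre of its underside, z up, own +y = the way the spindle goes in. On rubber mounts it carries a blue frame with two upright bearing blocks, each 66 mm wide (x), 14 mm thick (y), top 122 mm above the bench: front block y = -45 to -31 mm, rear block y = +31 to +45 mm.
- solder_spool: reel of solder with black rims, 62 mm across, 40 mm high, standing; bystander; origin under its centre
- flux_tin: open tin with green band, 69 mm across, 62 mm high; bystander; origin under its centre
- brass_nut: large brass nut, 34 x 39 x 20 mm; bystander; origin under its centre
- front_mark (a point): A point fixed to the FOOT: on its middle line, level with the front block's face (own y = -45 mm, where the collar seats) and at hole height (100 mm). The real holes (15 mm bore, sharp-edged, brass rings, both in line along own y) lie up to 20 mm to either side of it along the foot's x: the frame is clamped in slots, elsewhere each time, and this is not measured.
- rear_mark (a point): Likewise fixed to the foot's middle line: at the outer face of the rear block (own y = +45 mm), 100 mm above the bench. The rubber mounts give about 0.4 mm per newton along the foot's y, 0.25 mm/N along x, 0.17 mm/N in height, and spring back; the clamped slots do not slip. Pushing the bracket with more than 22 N spoils the mounts.
There are look-alikes about, which are no part of the job. Of the things shaped like the spindle, the steel one is meant.

How it is judged (in metres and radians):
On the way, in this order (a step that is already met when the one before it is completed fails the run):
1. the spindle is lifted off its rest (height (world z) of spindle above 0.07 m), for 0.1 s.
2. its nose is inside the front bearing, in line with the bracket (y of spindle_nose in the frame of bracket_base between -0.033 and 0 m and x of spindle_nose in the frame of bracket_base between -0.026 and 0.026 m and z of spindle_nose in the frame of bracket_base between 0.093 and 0.107 m and angle between the y axis of spindle and the y axis of bracket_base, either way round below 0.15 rad), for 0.1 s.
3. its nose is through the rear bearing (y of spindle_nose in the frame of bracket_base above 0.046 m and z of spindle_nose in the frame of bracket_base between 0.093 and 0.107 m and angle between the y axis of spindle and the y axis of bracket_base, either way round below 0.12 rad), for 0.1 s.
At the end, for the whole second after the job is handed in: The spindle lies at rest through both bearings (in line with the bracket within 0.12 rad, axis 93 to 105 mm above the bench, within 26 mm of the foot's middle line), collar face within 4 mm of the front block's face, and is released (y of spindle in the frame of bracket_base between -0.049 and -0.041 m and x of spindle in the frame of bracket_base between -0.026 and 0.026 m and z of spindle in the frame of bracket_base between 0.093 and 0.105 m and angle between the y axis of spindle and the y axis of bracket_base, either way round below 0.12 rad and linear speed of spindle below 0.02 m/s); the robot touches nothing.
It fails at once if the spindle is pushed against the bracket with more than 22 N (contact force between spindle and bracket_base above 22 N).
It fails at once if the fingers or arm push on the bracket with more than 22 N (contact force between any of the arm, the fingers and bracket_base above 22 N).
It fails at once if the solder reel, the tin or the nut is shifted by more than 20 mm (distance of any of solder_spool, flux_tin, brass_nut from where it was at the start of the episode above 0.02 m).
It fails at once if the solder reel or the tin is knocked over (angle between any of solder_spool, flux_tin's own z axis and vertical above 0.5 rad).
It also fails if it takes over 72 s, if anything falls off the work surface, if the arm or the gripper's body presses on something with over 40 N, if the wrist force passes 120 N, or if a joint passes its speed limit or range.

### The arm

A 6-joint arm with a two-finger parallel gripper is mounted at the origin on a cart in front of the work surface, level with it; the furniture and walls round the work are solid. World frame = base frame: x ahead of the robot, y to its left, z up, the work surface at z = 0. Lengths are in m, angles in degrees, forces in N, time in s.
With the tool pointing down it reaches from about 0.4 to 0.825 m from the base axis. Payload 7 kg.
Tool frame: the origin (TCP) lies at the very end of the fingers, on their centre line; the grasp point (between the pads) lies 19 mm behind it (ctrl.hold_point_z is the distance from the TCP to the grasp point, in m); z points along the fingers, y is the line along which they close (so a half turn about z gives the same grasp; the last joint's range is limited). The gripper opens to 88 mm and grips with 3 to 60 N. Pads are 19 mm wide; open, the fingers measure 130 mm over their backs; the gripper's body (78 mm by 193 mm) begins 47 mm behind the grasp point.
Start: joints at [-51.56, 20.546, 0.682, 0, -70.136, -16.507], TCP at [0.252, -0.626, 0.227] pointing down, gripper open.
Joint ranges: [-176.03, 176.03], [-82.01, 121.73], [-58.28, 71.71], [-173.87, 95.51], [-174.79, -0.11], [-173.66, 173.66]. Speed limits (degrees/s): [136.94, 136.94, 172.46, 180, 180, 180].

### API

Orientations are given as [roll, pitch, yaw] about the fixed x, y, z axes, in that order (R = Rz(yaw) Ry(pitch) Rx(roll)).
In Python, from plant import sensors, viewer, workorder, ctrl gives the robot as it stands.
- The arm moves only by the shell command python3 -m pendant 'ROWS'. ROWS is JSON, a list of rows, each a list of 3 entries, a list of its own where there are three numbers: the opening, from -1 (shut) to 1 (fully open), so that 0 is half open, then the shift along the tool's x, y, z in m, then the turn, a rotation vector about the tool's x, y, z in degrees. A call has 1 to 10 rows; each row is the pose to reach, as a shift and turn from the pose commanded when the call began, along the tool's axes at that moment; what a row does not reach only later rows make up. A row lasts 1/12 s, in which the tool goes at most 41.7 mm and 7.16 degrees, less where a joint would pass 70% of its speed; a pose out of reach is approached as far as the arm can. A call with a gripper value outside its range is refused whole. The fingers move at their own pace and stop on an object; the grip force is fixed at half the most. Time passes only in rows, so rows that repeat a pose let the fingers close. It gives the time, the measured TCP pose, the force, the opening and the grip force at its end, in the units of the state.
- sensors.get_obs(): the state, without advancing time (a new reading comes with each control period).
- viewer.snapshot(name): name is "scene" or "top"; returns the picture (400x640x3 uint8, red, green, blue); there is no depth.
- viewer.camera_params(name): a dict with "fx", "fy", "cx", "cy" (pixels), "dist" ([k1, k2, p1, p2, k3] as OpenCV has them; the pictures are not rectified), "extrinsics" (4x4, takes a point from world to camera coordinates). Camera axes: x right, y up, looking along -z (the intrinsics and any distortion apply to the point x, -y, -z); pixel columns grow to the right and rows downward; lengths in m; the calibration is good to about 2 mm. A picture is of the moment at which its call begins. camera_params takes no time and is no camera call.
- workorder.close_job(): hands the job in; it is judged then, once.
The state is a dict: "clock": time; "joint_pos": joint angles; "qvel": joint speeds; "tau": joint torques, N m; "tool_pos": TCP position; "orientation": TCP orientation; "force": force on the tool from outside, world axes, zero at the start; "moment": the same for the moment, N m; "opening": finger opening in m; "gripper_force": force on a finger pad.
Only numpy, scipy, OpenCV 4.12 (cv2) and the standard library are available. Lean on these libraries where they do the work, as an engineer would, in place of code of your own. Each camera call takes 0.05 s, during which the arm holds its last target. There are 200 camera calls.

## Working session

There is one attempt and no reset: what is moved stays moved. The work goes in short steps, Python scripts to look and compute and a shell command to move; the robot and the scene stay as the last step left them, time stands still between calls to the robot, and variables do not carry over. Pictures are saved under pics/ and viewed, at most 10 in all, crops included, and the job is handed in when it is done.

```bash
mkdir -p pics; ls; python3 - <<'E'
from plant import sensors, viewer, workorder, ctrl
import cv2
for n in("scene","top"):
    im=viewer.snapshot(n); cv2.imwrite(f"pics/{n}0.png",im[:,:,::-1]); print(viewer.camera_params(n))
o=sensors.get_obs();print(o, ctrl.hold_point_z)
E
```

```text
pics
{'fx': 447.924632061251, 'fy': 447.924632061251, 'cx': 312.59073186584595, 'cy': 201.25436202153927, 'dist': array([0.0278772, 0.       , 0.       , 0.       , 0.       ]), 'extrinsics': array([[-0.88973614, -0.45625492, -0.014179  ,  0.53042482],
       [ 0.33866255, -0.68061083,  0.6496742 , -0.1822078 ],
       [-0.30606743,  0.57323672,  0.76008051, -1.04072745],
       [ 0.        ,  0.        ,  0.        ,  1.        ]])}
{'fx': 445.9084297247469, 'fy': 445.9084297247469, 'cx': 321.89081267532737, 'cy': 210.0222364299864, 'dist': array([-0.01218541,  0.        ,  0.        ,  0.        ,  0.        ]), 'extrinsics': array([[-0.01593904, -0.99970003, -0.01859563,  0.12194225],
       [ 0.99239013, -0.01808807,  0.12179759, -0.57173594],
       [-0.12209742, -0.01651278,  0.99238075, -1.20999708],
       [ 0.        ,  0.        ,  0.        ,  1.        ]])}
{'clock': 0.1, 'joint_pos': array([-5.15604287e+01,  2.05879710e+01,  6.38863631e-01, -1.65471260e-02,
       -7.01356969e+01, -1.65059175e+01]), 'qvel': array([ 0.14814415, -0.11059257,  0.19477274,  0.05977946, -0.09764979,
       -0.032966  ]), 'tau': array([-1.37335312e-03, -5.84163773e+01,  2.93752527e+01,  7.01563731e+00,
        1.01643489e-02, -5.65713526e-05]), 'tool_pos': array([ 0.25192977, -0.62575495,  0.22571168]), 'orientation': array([ 1.79914271e+02, -9.18106778e-03, -1.58071974e+02]), 'force': array([-0.48666506,  0.62239752, -0.29555945]), 'moment': array([-0.00520684, -0.03496867, -0.06824044]), 'gripper_force': 0.0, 'opening': 0.08766441053238258} 0.0188
```

View pics/scene0.png

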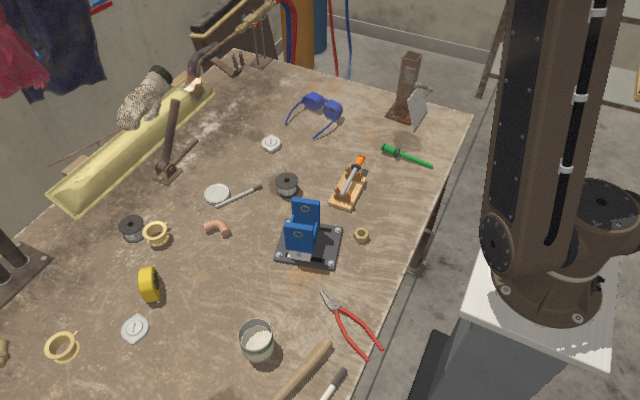

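View pics/top0.png

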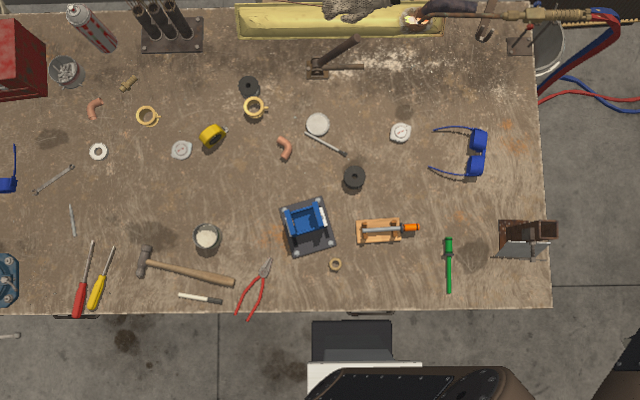

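The spindle could be confused with two objects in top. One is the steel pin with the orange handle in the rest (handle at 410,227; scene 352,172). The other is the green tool (448,265; scene 405,156). I choose the steel one in the rest. The bracket is at top (307,225), and its entry side is on the right.

```bash
cat > h.py <<'E'
import numpy as np, cv2
from plant import sensors, viewer
def cam(n):
    p=viewer.camera_params(n);K=np.array([[p['fx'],0,p['cx']],[0,p['fy'],p['cy']],[0,0,1.]]);return K,np.array(p['dist']),np.array(p['extrinsics'])
def ray(n,uv):
    K,d,E=cam(n);q=cv2.undistortPoints(np.array(uv,float).reshape(-1,1,2),K,d)[:,0]
    v=np.c_[q[:,0],-q[:,1],-np.ones(len(q))]@E[:3,:3]
    return -E[:3,:3].T@E[:3,3],v
def onz(n,uv,z):
    c,v=ray(n,uv);return c+v*((z-c[2])/v[:,2])[:,None]
def proj(n,P):
    K,d,E=cam(n);P=np.atleast_2d(P)@E[:3,:3].T+E[:3,3]
    return cv2.projectPoints(P*[1,-1,-1],np.zeros(3),np.zeros(3),K,d)[0][:,0]
E
python3 - <<'E'
from h import *
T=cv2.imread("pics/top0.png");S=cv2.imread("pics/scene0.png")
a=cv2.resize(T[185:275,270:430],None,fx=4.9,fy=4.9,interpolation=cv2.INTER_CUBIC)
cv2.imwrite("pics/c1.png",a)
b=cv2.resize(S[145:275,265:385],None,fx=4.5,fy=4.5,interpolation=cv2.INTER_CUBIC)
cv2.imwrite("pics/c2.png",b)
for n,I in(("top",T),("scene",S)):
    h=cv2.cvtColor(I,cv2.COLOR_BGR2HSV)
    for nm,lo,hi in(("orange",(5,190,150),(16,255,255)),("blue",(100,150,40),(118,255,255))):
        m=cv2.inRange(h,lo,hi);k,_,st,ce=cv2.connectedComponentsWithStats(m)
        print(n,nm,[(st[i].tolist(),ce[i].round(1).tolist()) for i in range(1,k) if st[i][4]>40])
print(ray("scene",[(300,200)])[0],ray("top",[(300,200)])[0])
E
```

```text
top orange [([404, 224, 16, 7, 71], [411.0, 226.5])]
top blue [([465, 129, 22, 47, 624], [477.0, 152.7]), ([0, 152, 17, 41, 254], [8.2, 182.5]), ([285, 202, 39, 34, 787], [304.2, 219.7])]
scene orange [([356, 155, 8, 11, 52], [359.9, 159.7])]
scene blue [([284, 197, 36, 56, 1371], [302.8, 225.1])]
[0.21511232 0.71457953 0.91693325] [0.42159123 0.09158365 1.27268146]
```

View pics/c1.png

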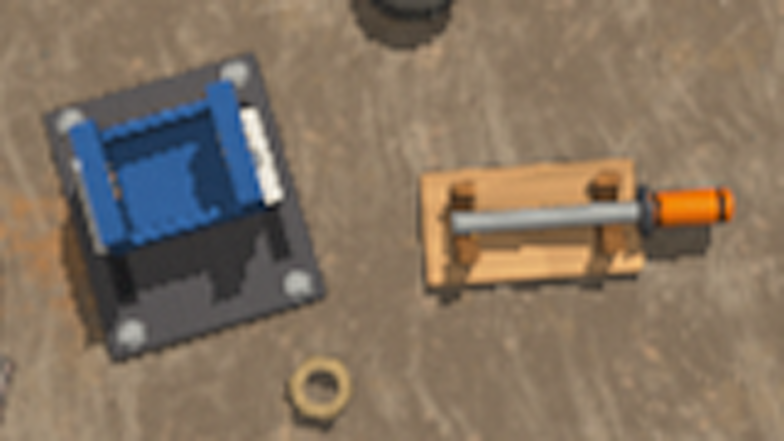

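View pics/c2.png

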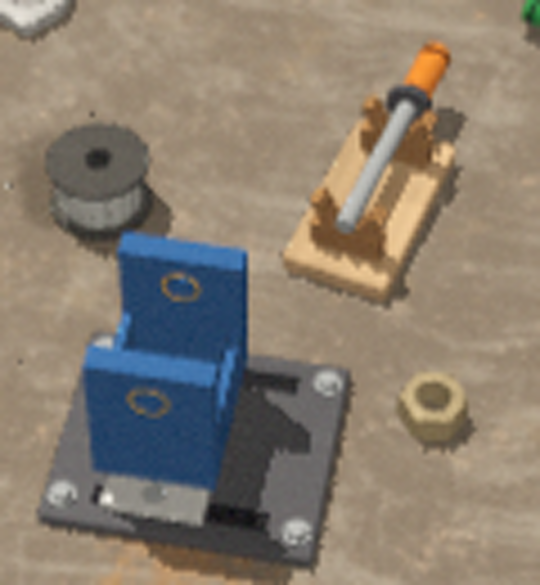

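Top crop: the orange handle (crop 695,206), dark collar (648,210) and steel pin tip (455,221) confirm the choice. The foot corners, the two block tops and the white front label are clear. Scene crop: brass rings on the rear block's outer face (148,403) and the front block's inner face (181,287).

```bash
python3 - <<'E'
from h import *
c=lambda L:[(270+x/4.9-.4,185+y/4.9-.4) for x,y in L]
s=lambda L:[(265+x/4.5-.4,145+y/4.5-.4) for x,y in L]
F=onz("top",c([(45,112),(250,52),(326,297),(115,360)]),.01)
print("foot top",F.round(4).tolist(),np.linalg.norm(F-np.roll(F,-1,0),axis=1).round(4),F.mean(0).round(4))
F2=onz("scene",s([(103,335),(350,370),(312,567),(40,520)]),.01);print("foot scene",F2.round(4).tolist(),F2.mean(0).round(4),np.linalg.norm(F2-np.roll(F2,-1,0),axis=1).round(4))
for f in(F,F2):
    d=f[0]-f[1]+f[3]-f[2];e=f[0]-f[3]+f[1]-f[2];print("yaw",np.degrees(np.arctan2(-d[0],d[1])),np.degrees(np.arctan2(e[1],e[0])))
R=onz("scene",s([(148,403),(181,287)]),.1);print("rings rear,front-inner",R.round(4).tolist(),np.linalg.norm(R[0]-R[1]),np.degrees(np.arctan2(-(R[0]-R[1])[0],(R[0]-R[1])[1])))
B=onz("top",c([(207,85),(232,78),(268,205),(70,125),(95,120),(130,243),(106,252)]),.122);print("blocks",B.round(4).tolist())
P=onz("top",c([(453,222),(640,211),(655,209),(735,203)]),.042);print("spindle nose,collar front,handle start,end",P.round(4).tolist())
Q=onz("scene",s([(345,222),(400,100),(440,48)]),.042);print("scene nose, collar, handle end",Q.round(4).tolist())
N=onz("top",c([(318,388)]),.01);print("nut",N)
print("spool",onz("top",[(353,178)],.04))
# ring refine
I=cv2.imread("pics/scene0.png");h=cv2.cvtColor(I,cv2.COLOR_BGR2HSV)
m=cv2.inRange(h,(8,30,40),(40,255,255));m[:, :284]=0;m[:,322:]=0
for y0,y1,x0,x1 in((228,240,290,306),(202,215,298,313)):
    b=np.argwhere(m[y0:y1,x0:x1]);print(len(b),b.mean(0)[::-1]+[x0,y0], (b.min(0)+b.max(0))[::-1]/2+[x0,y0])
E
```

```text
foot top [[0.5866, 0.2358, 0.01], [0.6198, 0.1156, 0.01], [0.4761, 0.074, 0.01], [0.4419, 0.1961, 0.01]] [0.1247 0.1496 0.1268 0.15  ] [0.5311 0.1553 0.01  ]
foot scene [[0.6107, 0.1131, 0.01], [0.4737, 0.0728, 0.01], [0.4376, 0.1989, 0.01], [0.5795, 0.2376, 0.01]] [0.5254 0.1556 0.01  ] [0.1428 0.1312 0.147  0.1283]
yaw 15.526067357621322 15.753779453332667
yaw -74.19411107096556 -74.95540185015581
rings rear,front-inner [[0.53, 0.2007, 0.1], [0.5504, 0.1264, 0.1]] 0.07700112972694434 15.37176497405308
blocks [[0.5849, 0.1366, 0.122], [0.5884, 0.1232, 0.122], [0.5203, 0.1052, 0.122], [0.5647, 0.2097, 0.122], [0.5672, 0.1964, 0.122], [0.5014, 0.1784, 0.122], [0.4969, 0.1911, 0.122]]
spindle nose,collar front,handle start,end [[0.5157, 0.002, 0.042], [0.52, -0.1033, 0.042], [0.521, -0.1118, 0.042], [0.5236, -0.1568, 0.042]]
scene nose, collar, handle end [[0.512, -0.0008, 0.042], [0.5236, -0.1059, 0.042], [0.5197, -0.1588, 0.042]]
nut [[0.42406712 0.07958365 0.01      ]]
spool [[0.66221384 0.02332482 0.04      ]]
10 [296.5 233.9] [297. 234.]
14 [304.28571429 208.35714286] [304.5 208.5]
```

```bash
cat >> h.py <<'E'
from scipy.spatial.transform import Rotation as Ro
def go(pos,yaw,rp=(180,0)):
    o=sensors.get_obs();R=Ro.from_euler('xyz',o['orientation'],degrees=True)
    T=Ro.from_euler('xyz',[rp[0],rp[1],yaw],degrees=True)
    print("shift",R.inv().apply(np.array(pos)-o['tool_pos']).round(4),"turn",(R.inv()*T).as_rotvec(degrees=True).round(2))
def st():
    o=sensors.get_obs();print(o['clock'],o['tool_pos'].round(4),o['orientation'].round(2),"F",o['force'].round(2),"M",o['moment'].round(3),"op",round(o['opening'],4),round(o['gripper_force'],1))
E
python3 -c "
from h import *
go((0.52,-0.1243,0.14),-87.2)"
```

```text
shift [-0.436   0.3649  0.0862] turn [ 8.000e-02  5.000e-02 -7.087e+01]
```

```bash
python3 -m pendant '[[1,[-0.30,0.25,0],[0,0,-71]],[1,[-0.30,0.25,0],[0,0,-71]],[1,[-0.30,0.25,0],[0,0,-71]],[1,[-0.30,0.25,0],[0,0,-71]],[1,[-0.30,0.25,0],[0,0,-71]],[1,[-0.30,0.25,0],[0,0,-71]],[1,[-0.30,0.25,0],[0,0,-71]],[1,[-0.30,0.25,0],[0,0,-71]],[1,[-0.30,0.25,0],[0,0,-71]],[1,[-0.30,0.25,0],[0,0,-71]]]'; python3 -c "
from h import *
st();go((0.52,-0.1243,0.12),-87.2)"
```

```text
clock: 0.93
tool_pos: [0.4385, -0.2786, 0.2266]
orientation: [-180.0, 0.0, -86.6]
force: [-0.4, -0.5, 0.6]
opening: 0.0875
gripper_force: 0.0
0.9333 [ 0.4385 -0.2786  0.2266] [-1.7996e+02  2.0000e-02 -8.6570e+01] F [-0.41 -0.52  0.64] M [-0.053  0.097  0.025] op 0.0875 0.0
shift [-0.1491 -0.0905  0.1067] turn [-0.04  0.02  0.63]
```

```bash
python3 -m pendant '[[1,[-0.149,-0.090,0.10],[0,0,0]],[1,[-0.149,-0.090,0.10],[0,0,0]],[1,[-0.149,-0.090,0.10],[0,0,0]],[1,[-0.149,-0.090,0.10],[0,0,0]],[1,[-0.149,-0.090,0.10],[0,0,0]],[1,[-0.149,-0.090,0.10],[0,0,0]],[1,[-0.149,-0.090,0.10],[0,0,0]],[1,[-0.149,-0.090,0.10],[0,0,0]]]'; python3 - <<'E'
from h import *
st();go((0.52,-0.1243,0.023),-87.2)
S=viewer.snapshot("scene")[:,:,::-1];T=viewer.snapshot("top")[:,:,::-1]
a=cv2.resize(S[80:240,290:430],None,fx=3,fy=3,interpolation=cv2.INTER_CUBIC)
b=cv2.resize(T[170:280,330:450],None,fx=3,fy=3,interpolation=cv2.INTER_CUBIC)
b=cv2.copyMakeBorder(b,0,480-330,0,0,cv2.BORDER_CONSTANT)
cv2.imwrite("pics/p3.png",np.hstack([a,b]))
E
```

```text
clock: 1.6
tool_pos: [0.5191, -0.1287, 0.1264]
orientation: [180.0, -0.0, -87.0]
force: [-0.3, 0.2, 0.4]
opening: 0.0878
gripper_force: 0.0
1.6 [ 0.5191 -0.1287  0.1264] [ 1.7995e+02 -1.0000e-02 -8.7020e+01] F [-0.33  0.23  0.35] M [-0.015  0.11  -0.006] op 0.0878 0.0
shift [-0.0044 -0.0012  0.1034] turn [ 0.05 -0.01  0.18]
```

View pics/p3.png

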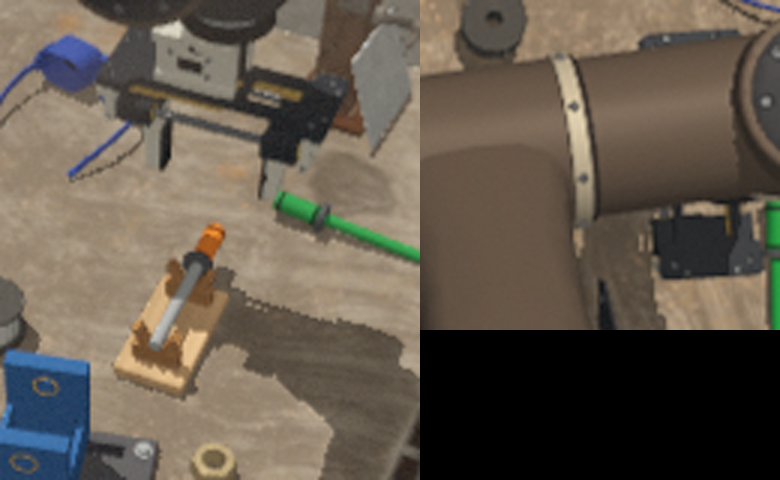

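The gripper is centred above the handle, with its fingers (crop 160,150 and 270,180) either side of the handle line, and nothing is touching. I'll descend.

```bash
python3 -m pendant '[[1,[-0.004,-0.001,0.04],[0,0,0]],[1,[-0.004,-0.001,0.075],[0,0,0]],[1,[-0.004,-0.001,0.095],[0,0,0]],[1,[-0.004,-0.001,0.103],[0,0,0]],[1,[-0.004,-0.001,0.103],[0,0,0]],[1,[-0.004,-0.001,0.103],[0,0,0]]]'; python3 -c "
from h import *
st()
S=viewer.snapshot('scene')[:,:,::-1]
cv2.imwrite('pics/p4.png',cv2.resize(S[100:210,300:420],None,fx=5,fy=5,interpolation=cv2.INTER_CUBIC))"
```

```text
clock: 2.2
tool_pos: [0.5206, -0.1253, 0.0246]
orientation: [-179.9, -0.0, -87.1]
force: [0.5, -0.5, 0.2]
opening: 0.0877
gripper_force: 0.0
2.2 [ 0.5206 -0.1253  0.0246] [-1.7995e+02 -2.0000e-02 -8.7100e+01] F [ 0.55 -0.53  0.23] M [ 0.045  0.051 -0.03 ] op 0.0877 0.0
```

View pics/p4.png

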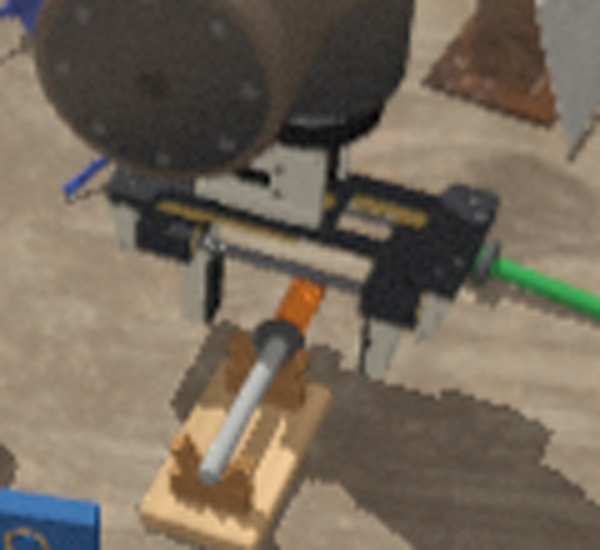

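The fingers straddle the handle just behind the collar. I'll close the gripper.

```bash
python3 -m pendant '[[-1,[0,0,0.001],[0,0,0]],[-1,[0,0,0.001],[0,0,0]],[-1,[0,0,0.001],[0,0,0]],[-1,[0,0,0.001],[0,0,0]],[-1,[0,0,0.001],[0,0,0]],[-1,[0,0,0.001],[0,0,0]],[-1,[0,0,0.001],[0,0,0]],[-1,[0,0,0.001],[0,0,0]],[-1,[0,0,0.001],[0,0,0]],[-1,[0,0,0.001],[0,0,0]]]'
```

```text
clock: 3.08
tool_pos: [0.52, -0.1247, 0.0225]
orientation: [180.0, -0.0, -87.1]
force: [0.1, 0.4, -0.3]
opening: 0.0265
gripper_force: 0.0
```

```bash
python3 -m pendant '[[-1,[0,0,0],[0,0,0]],[-1,[0,0,0],[0,0,0]],[-1,[0,0,0],[0,0,0]],[-1,[0,0,0],[0,0,0]],[-1,[0,0,0],[0,0,0]]]'; python3 -m pendant '[[-1,[0,0,-0.01],[0,0,0]],[-1,[0,0,-0.025],[0,0,0]],[-1,[0,0,-0.045],[0,0,0]],[-1,[0,0,-0.065],[0,0,0]],[-1,[0,0,-0.078],[0,0,0]],[-1,[0,0,-0.078],[0,0,0]],[-1,[0,0,-0.078],[0,0,0]],[-1,[0,0,-0.078],[0,0,0]]]';  python3 -c "
from h import *
st()
S=viewer.snapshot('scene')[:,:,::-1]
cv2.imwrite('pics/p5.png',cv2.resize(S[70:220,280:430],None,fx=4,fy=4,interpolation=cv2.INTER_CUBIC))"
```

```text
clock: 3.5
tool_pos: [0.52, -0.1247, 0.0225]
orientation: [180.0, -0.0, -87.1]
force: [0.4, 0.3, 0.6]
opening: 0.0193
gripper_force: 30.0
clock: 4.17
tool_pos: [0.5195, -0.1247, 0.1002]
orientation: [180.0, 0.0, -87.1]
force: [-0.4, -0.0, -1.2]
opening: 0.019
gripper_force: 30.0
4.1667 [ 0.5195 -0.1247  0.1002] [ 1.7996e+02  2.0000e-02 -8.7090e+01] F [-0.43 -0.05 -1.18] M [-0.014  0.145  0.022] op 0.019 30.0
```

View pics/p5.png

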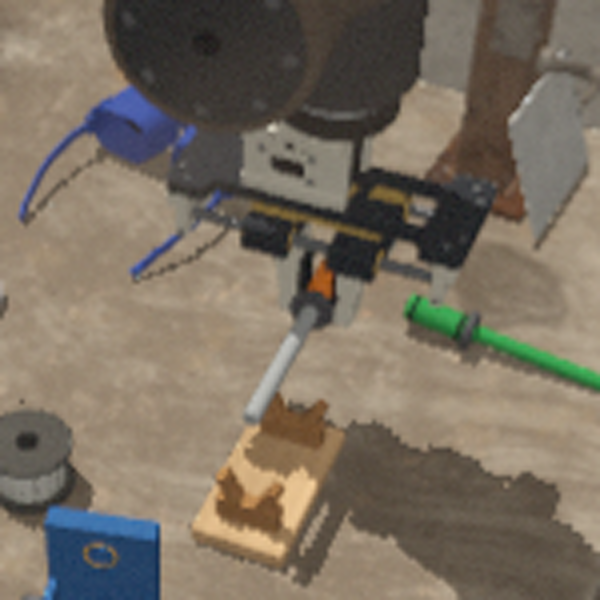

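```bash
python3 - <<'E'
from h import *
uv=[(280+254/4-.4,70+412/4-.4),(280+316/4-.4,70+303/4-.4)]
print(uv,proj("scene",[[.5134,.0002,.1197],[.5134,.0002,.1147],[.5184,-.1047,.1197]]))
c,v=ray("scene",uv)
for t,y in((0,.0002),(1,-.1047)): print(c+v[t]*(y-c[1])/v[t][1])
# target pre-insert: nose 30 mm before the front face, yaw 15.6
th=np.radians(15.6);u=np.array([-np.sin(th),np.cos(th)]);xa=np.array([np.cos(th),np.sin(th)])
C=np.array([.529,.1555])
H=C+.013*xa-.045*u;print("hole",H)
for d in(.03,):
    p=H-u*(d+.125);go((*p,.13-.0195),-74.4);
E
```

```text
[(343.1, 172.6), (358.6, 145.35)] [[341.67438437 173.20473609]
 [341.60313304 174.61148482]
 [356.80598965 146.63437678]]
[5.09691954e-01 2.00000000e-04 1.23532112e-01]
[ 0.51376926 -0.1047      0.12605811]
hole [0.55362251 0.11565364]
shift [-0.0871 -0.0805 -0.0108] turn [  0.08   0.02 -12.68]
```

```bash
python3 -m pendant '[[-1,[-0.02,-0.020,0.004],[0,0,-3]],[-1,[-0.04,-0.04,0.008],[0,0,-6]],[-1,[-0.06,-0.06,0.013],[0,0,-9]],[-1,[-0.08,-0.075,0.019],[0,0,-12]],[-1,[-0.087,-0.0805,0.019],[0,0,-12.7]],[-1,[-0.087,-0.0805,0.019],[0,0,-12.7]],[-1,[-0.087,-0.0805,0.019],[0,0,-12.7]],[-1,[-0.087,-0.0805,0.019],[0,0,-12.7]],[-1,[-0.087,-0.0805,0.019],[0,0,-12.7]]]';  python3 - <<'E'
from h import *
st()
I=[viewer.snapshot('scene').astype(float) for _ in range(4)]
S=np.mean(I,0)[:,:,::-1].astype(np.uint8);cv2.imwrite('pics/s6.png',S)
cv2.imwrite('pics/p6.png',cv2.resize(S[150:250,270:370],None,fx=6,fy=6,interpolation=cv2.INTER_CUBIC))
o=sensors.get_obs();R=Ro.from_euler('xyz',o['orientation'],degrees=True);u=-R.as_matrix()[:,0]
g=o['tool_pos']-R.as_matrix()[:,2]*.0195
print("nose",g+.125*u,proj("scene",[g+.125*u]),"collar",g+.02*u,proj("scene",[g+.02*u]))
E
```

```text
clock: 4.97
tool_pos: [0.5953, -0.0345, 0.0815]
orientation: [180.0, 0.0, -74.4]
force: [-0.2, 0.8, -0.8]
opening: 0.019
gripper_force: 30.0
4.9667 [ 0.5953 -0.0345  0.0815] [179.97   0.   -74.44] F [-0.17  0.8  -0.83] M [-0.044  0.146  0.015] op 0.019 30.0
nose [0.56221441 0.08617428 0.10137855] [[308.23965847 194.90248361]] collar [ 0.5904185  -0.01496685  0.10137482] [[316.67052068 164.80943178]]
```

View pics/p6.png

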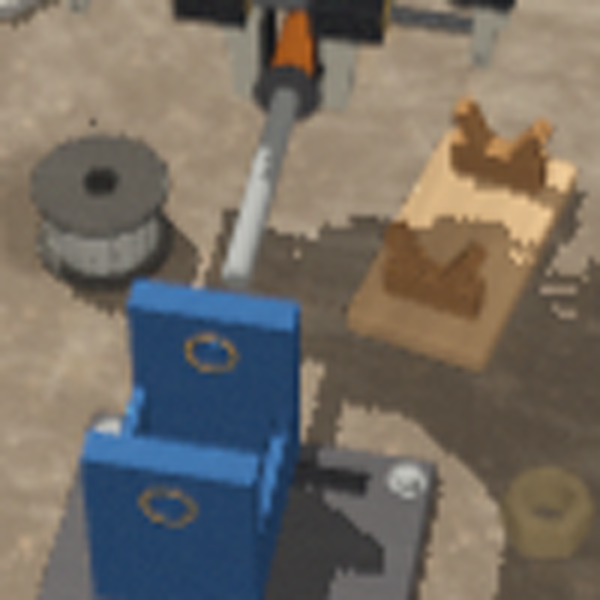

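```bash
python3 - <<'E'
from h import *
s=lambda L:[(270+x/6-.42,150+y/6-.42) for x,y in L]
P=onz("scene",s([(211,353),(168,507)]),.1);N=onz("scene",s([(238,270)]),.1014);c=onz("scene",s([(287,90)]),.1014)
th=np.radians(15.6);u=np.array([-np.sin(th),np.cos(th)]);xa=np.array([np.cos(th),np.sin(th)])
for n,p in(("frontring",P[0]),("rear",P[1]),("nose",N[0]),("collar",c[0])): print(n,p.round(4),"x",(p[:2]@xa).round(4),"y",(p[:2]@u).round(4))
o=sensors.get_obs();R=Ro.from_euler('xyz',o['orientation'],degrees=True);v=-R.as_matrix()[:,0];g=o['tool_pos']-R.as_matrix()[:,2]*.0195
p=g+.125*v;print("kin nose x",p[:2]@xa,p[:2]@u)
E
```

```text
frontring [0.5505 0.1266 0.1   ] x 0.5643 y -0.0261
rear [0.5299 0.2004 0.1   ] x 0.5643 y 0.0505
nose [0.5605 0.0842 0.1014] x 0.5625 y -0.0697
collar [ 0.5891 -0.0165  0.1014] x 0.5629 y -0.1743
kin nose x 0.564677842567251 -0.06819075328698598
```

```bash
python3 -m pendant '[[-1,[-0.006,-0.0017,0.001],[0,0,0]],[-1,[-0.013,-0.0017,0.001],[0,0,0]],[-1,[-0.02,-0.0017,0.001],[0,0,0]],[-1,[-0.024,-0.0017,0.001],[0,0,0]],[-1,[-0.027,-0.0017,0.001],[0,0,0]],[-1,[-0.029,-0.0017,0.001],[0,0,0]],[-1,[-0.031,-0.0017,0.001],[0,0,0]],[-1,[-0.033,-0.0017,0.001],[0,0,0]],[-1,[-0.033,-0.0017,0.001],[0,0,0]],[-1,[-0.033,-0.0017,0.001],[0,0,0]]]';  python3 -c "
from h import *
st()"
```

```text
clock: 6.0
tool_pos: [0.589, -0.0026, 0.0808]
orientation: [180.0, -0.1, -74.4]
force: [1.3, -8.9, -0.6]
opening: 0.0193
gripper_force: 30.0
6.0 [ 0.589  -0.0026  0.0808] [ 1.7999e+02 -9.0000e-02 -7.4360e+01] F [ 1.27 -8.88 -0.61] M [-2.845 -0.706 -0.007] op 0.0193 30.0
```

The nose is resting on the block face with 9 N, at the expected depth. I'll ease off and feel sideways toward the kinematic estimate with a light push.

```bash
f(){ grep -E "tool_pos|force: \["; }
python3 -m pendant '[[-1,[0.002,0,0],[0,0,0]],[-1,[0.002,0,0],[0,0,0]],[-1,[0.002,0,0],[0,0,0]]]'|f
python3 -m pendant '[[-1,[0,0.0005,0],[0,0,0]],[-1,[0,0.001,0],[0,0,0]],[-1,[0,0.001,0],[0,0,0]]]'|f
python3 -m pendant '[[-1,[0,0.0005,0],[0,0,0]],[-1,[0,0.001,0],[0,0,0]],[-1,[0,0.001,0],[0,0,0]]]'|f
python3 -m pendant '[[-1,[0,0.0005,0],[0,0,0]],[-1,[0,0.001,0],[0,0,0]],[-1,[0,0.001,0],[0,0,0]]]'|f
python3 -m pendant '[[-1,[0,0.0005,0],[0,0,0]],[-1,[0,0.001,0],[0,0,0]],[-1,[0,0.001,0],[0,0,0]]]'|f
```

```text
tool_pos: [0.5894, -0.004, 0.0806]
force: [1.0, -4.2, -0.2]
tool_pos: [0.5886, -0.0039, 0.0807]
force: [2.6, -5.0, -1.5]
tool_pos: [0.5879, -0.004, 0.0809]
force: [3.0, -5.4, -1.1]
tool_pos: [0.5872, -0.0042, 0.081]
force: [4.8, -3.1, -0.3]
tool_pos: [0.5865, -0.0044, 0.0811]
force: [4.2, -4.3, -0.5]
```

```bash
f(){ grep -E "tool_pos|force: \["; }
python3 -m pendant '[[-1,[0.001,-0.001,0],[0,0,0]],[-1,[0,-0.0015,0],[0,0,0]],[-1,[0,-0.0015,0],[0,0,0]]]'|f
python3 -m pendant '[[-1,[0,0,-0.0004],[0,0,0]],[-1,[0,0,-0.0008],[0,0,0]],[-1,[0,0,-0.0008],[0,0,0]]]'|f
python3 -m pendant '[[-1,[0,0,-0.0004],[0,0,0]],[-1,[0,0,-0.0008],[0,0,0]],[-1,[0,0,-0.0008],[0,0,0]]]'|f
python3 -m pendant '[[-1,[0,0,-0.0004],[0,0,0]],[-1,[0,0,-0.0008],[0,0,0]],[-1,[0,0,-0.0008],[0,0,0]]]'|f
python3 -m pendant '[[-1,[0,0,-0.0004],[0,0,0]],[-1,[0,0,-0.0008],[0,0,0]],[-1,[0,0,-0.0008],[0,0,0]]]'|f; python3 -c "
from h import *
st()"
```

```text
tool_pos: [0.5874, -0.0041, 0.0808]
force: [2.4, -4.7, -0.1]
tool_pos: [0.5874, -0.0041, 0.0816]
force: [2.9, -4.4, -2.1]
tool_pos: [0.5873, -0.0042, 0.0824]
force: [3.3, -4.9, -1.8]
tool_pos: [0.5873, -0.0042, 0.0831]
force: [3.2, -3.5, -1.3]
tool_pos: [0.5873, -0.0041, 0.0839]
force: [2.9, -5.1, -2.3]
8.5 [ 0.5873 -0.0041  0.0839] [-1.7997e+02 -1.0000e-02 -7.4370e+01] F [ 2.87 -5.08 -2.32] M [-1.878 -1.081 -0.215] op 0.0194 30.1
```

```bash
python3 - <<'E'
import cv2,numpy as np
S=cv2.imread('pics/s6.png');h=cv2.cvtColor(S,cv2.COLOR_BGR2HSV).astype(int)
for y in range(168,198,2): print(y,"sat",h[y,303:322,1].tolist(),"v",h[y,303:322,2].tolist())
E
```

```text
168 sat [63, 64, 65, 65, 64, 67, 66, 65, 65, 62, 59, 31, 9, 7, 7, 7, 6, 13, 12] v [157, 152, 152, 152, 152, 156, 159, 157, 156, 157, 129, 90, 108, 115, 115, 111, 80, 60, 62]
170 sat [61, 61, 62, 65, 66, 66, 63, 64, 63, 63, 60, 24, 9, 11, 9, 16, 58, 59, 58] v [163, 160, 156, 152, 154, 158, 165, 160, 155, 154, 157, 118, 115, 119, 114, 112, 124, 134, 158]
172 sat [63, 63, 64, 67, 65, 66, 64, 65, 65, 65, 45, 11, 7, 7, 5, 51, 63, 64, 64] v [161, 158, 160, 161, 164, 166, 160, 158, 153, 158, 130, 113, 115, 115, 111, 136, 153, 156, 155]
174 sat [61, 63, 62, 64, 61, 65, 67, 67, 65, 63, 12, 7, 9, 9, 24, 63, 66, 65, 66] v [158, 158, 157, 156, 160, 161, 157, 156, 156, 149, 143, 137, 119, 115, 115, 165, 162, 152, 151]
176 sat [64, 66, 63, 67, 63, 65, 64, 63, 66, 22, 7, 7, 9, 9, 56, 65, 64, 64, 63] v [156, 154, 153, 153, 153, 152, 152, 153, 151, 162, 188, 138, 117, 109, 140, 156, 159, 159, 153]
178 sat [65, 64, 67, 64, 65, 63, 61, 62, 54, 8, 7, 8, 5, 33, 64, 63, 63, 65, 66] v [154, 151, 152, 155, 158, 162, 163, 156, 150, 184, 184, 127, 113, 117, 147, 150, 150, 152, 151]
180 sat [61, 61, 63, 60, 64
[... 850 characters left out ...]
164, 161, 172]
190 sat [61, 63, 67, 68, 66, 18, 7, 5, 7, 5, 35, 58, 64, 61, 64, 65, 63, 64, 62] v [164, 165, 155, 102, 97, 144, 188, 188, 174, 144, 101, 96, 95, 92, 95, 94, 97, 96, 98]
192 sat [65, 67, 71, 70, 56, 7, 7, 8, 5, 16, 57, 62, 57, 62, 63, 64, 63, 69, 58] v [154, 179, 122, 105, 100, 182, 191, 182, 159, 113, 94, 95, 98, 103, 102, 96, 146, 103, 97]
194 sat [61, 63, 70, 72, 17, 6, 7, 8, 7, 38, 61, 62, 64, 67, 67, 64, 64, 64, 60] v [175, 166, 113, 110, 154, 176, 179, 170, 138, 101, 96, 94, 91, 91, 92, 92, 91, 95, 97]
196 sat [62, 67, 67, 67, 13, 7, 7, 7, 19, 58, 66, 63, 64, 69, 67, 66, 61, 62, 69] v [164, 110, 103, 103, 116, 112, 111, 113, 106, 102, 97, 97, 95, 93, 92, 93, 96, 98, 100]
```

```bash
python3 - <<'E'
from h import *
S=cv2.imread('pics/s6.png');h=cv2.cvtColor(S,cv2.COLOR_BGR2HSV).astype(float)
pts=[]
for y in range(171,194):
    w=np.clip((60-h[y,300:325,1])/52,0,1);w[w<.1]=0;pts.append((y,(w*np.arange(300,325)).sum()/w.sum(),w.sum()))
p=np.array(pts);k=np.polyfit(p[:,0],p[:,1],1);print("slope dx/dy",k,"at185",np.polyval(k,185),"width",p[:,2].mean(),"res",(p[:,1]-np.polyval(k,p[:,0])).std())
for y in range(192,202): print(y,h[y,303:315,1].astype(int).tolist(),h[y,303:315,2].astype(int).tolist())
print("collar");
for y in range(156,170,1): print(y,h[y,308:327,2].astype(int).tolist())
yaw=-74.44;pos=np.array([.5953,-.0345,.0815]);g=pos+[0,0,.0195]
for pit in(0,2,4,6):
  th=np.radians(yaw);a=np.radians(pit);v=np.array([-np.cos(th)*np.cos(a),-np.sin(th)*np.cos(a),-np.sin(a)])
  A=proj("scene",[g+d*v for d in(.03,.05,.09,.115,.125)]);kk=np.polyfit(A[:,1],A[:,0],1);print(pit,kk,"at185",np.polyval(kk,185),"nose",A[-1])
E
```

```text
slope dx/dy [-2.68572169e-01  3.61555653e+02] at185 311.8698016159513 width 4.882107023411371 res 0.23722738090046086
192 [65, 67, 71, 70, 56, 7, 7, 8, 5, 16, 57, 62] [154, 179, 122, 105, 100, 182, 191, 182, 159, 113, 94, 95]
193 [68, 68, 73, 74, 36, 8, 7, 7, 7, 22, 60, 67] [132, 181, 123, 110, 127, 184, 189, 178, 150, 103, 93, 92]
194 [61, 63, 70, 72, 17, 6, 7, 8, 7, 38, 61, 62] [175, 166, 113, 110, 154, 176, 179, 170, 138, 101, 96, 94]
195 [62, 69, 71, 69, 8, 7, 5, 8, 11, 50, 66, 61] [168, 114, 107, 107, 153, 145, 150, 151, 121, 101, 97, 96]
196 [62, 67, 67, 67, 13, 7, 7, 7, 19, 58, 66, 63] [164, 110, 103, 103, 116, 112, 111, 113, 106, 102, 97, 97]
197 [31, 13, 34, 38, 36, 17, 14, 16, 38, 60, 67, 62] [157, 99, 91, 94, 98, 106, 108, 109, 101, 93, 92, 94]
198 [126, 119, 96, 96, 68, 58, 35, 28, 5, 29, 33, 62] [164, 143, 127, 128, 117, 119, 110, 108, 98, 97, 93, 91]
199 [158, 160, 159, 162, 158, 157, 140, 138, 115, 90, 86, 61] [176, 175, 175, 176, 176, 175, 160, 159, 148, 131, 131, 117]
200 [156, 160, 159, 158, 156, 157, 157, 159, 158, 157, 156, 159] [176, 175, 176, 176, 176, 174, 175,
[... 1134 characters left out ...]
 114, 92, 61, 59, 59, 91, 142, 145, 144]
167 [153, 158, 160, 161, 133, 84, 62, 107, 115, 117, 114, 90, 60, 57, 60, 109, 142, 145, 144]
168 [156, 159, 157, 156, 157, 129, 90, 108, 115, 115, 111, 80, 60, 62, 97, 129, 148, 146, 143]
169 [159, 164, 156, 152, 154, 156, 123, 114, 115, 116, 110, 83, 83, 108, 151, 162, 160, 159, 155]
0 [-2.80211103e-01  3.63094581e+02] at185 311.25552746520356 nose [308.45444934 194.99608389]
2 [-2.70108319e-01  3.61482551e+02] at185 311.5125123897131 nose [308.49892686 196.15671733]
4 [-2.60672159e-01  3.59976888e+02] at185 311.7525386574856 nose [308.55596371 197.262579  ]
6 [-2.51817862e-01  3.58564067e+02] at185 311.9777624191285 nose [308.62535816 198.31257392]
```

```bash
python3 -m pendant '[[-1,[0.008,0,0.0],[0,0,0]],[-1,[0.02,0,0.0017],[0,-1.2,0]],[-1,[0.029,0,0.0034],[0,-2.4,0]],[-1,[0.029,0,0.0034],[0,-2.4,0]],[-1,[0.029,0,0.0034],[0,-2.4,0]],[-1,[0.029,0,0.0034],[0,-2.4,0]]]'; cat > meas.py <<'E'
from h import *
S=np.mean([viewer.snapshot('scene').astype(float) for _ in range(5)],0)[:,:,::-1].astype(np.uint8);cv2.imwrite('pics/s7.png',S)
h=cv2.cvtColor(S,cv2.COLOR_BGR2HSV).astype(float);st()
pts=[]
for y in range(168,200):
    w=np.clip((60-h[y,296:326,1])/52,0,1);w[w<.15]=0;pts.append((y,(w*np.arange(296,326)).sum()/max(w.sum(),.1),w.sum()))
p=np.array(pts);q=p[(p[:,2]>4)&(p[:,2]<6.5)];q=q[np.abs(q[:,1]-np.median(q[:,1]-(-.27)*(q[:,0]))-(-.27)*q[:,0])<1.5]
k=np.polyfit(q[:,0],q[:,1],1);print("slope",k[0],"at185",np.polyval(k,185),len(q),"rows",q[[0,-1],0])
x=lambda y:int(round(np.polyval(k,y)))
for y in range(189,202):print(y,round(np.polyval(k,y),1),h[y,x(y)-1:x(y)+2,1].mean().round(),h[y,x(y)-1:x(y)+2,2].mean().round())
o=sensors.get_obs();R=Ro.from_euler('xyz',o['orientation'],degrees=True);M=R.as_matrix();g=o['tool_pos']-M[:,2]*.0195
for pit in(0,2,4):
  v=-(R*Ro.from_euler('y',pit,degrees=True)).as_matrix()[:,0]
  A=proj("scene",[g+d*v for d in(.03,.05,.09,.115,.125)]);kk=np.polyfit(A[:,1],A[:,0],1);print(pit,kk[0],"at185",np.polyval(kk,185),"nose",A[-1],(g+.125*v).round(4))
E
python3 meas.py
```

```text
clock: 9.0
tool_pos: [0.5944, -0.032, 0.0801]
orientation: [180.0, 2.4, -74.4]
force: [0.4, -0.3, -1.4]
opening: 0.0193
gripper_force: 30.0
9.25 [ 0.5946 -0.0315  0.0805] [-179.99    2.4   -74.33] F [ 0.56 -0.51 -1.06] M [-0.193  0.1    0.05 ] op 0.0194 30.0
slope -0.236900644695363 at185 309.4797591409217 16 rows [176. 197.]
189 308.5 16.0 165.0
190 308.3 30.0 147.0
191 308.1 25.0 155.0
192 307.8 19.0 160.0
193 307.6 14.0 169.0
194 307.3 30.0 141.0
195 307.1 27.0 123.0
196 306.9 30.0 106.0
197 306.6 38.0 98.0
198 306.4 84.0 124.0
199 306.2 158.0 176.0
200 305.9 156.0 176.0
201 305.7 158.0 175.0
0 -0.2901322302268708 at185 311.0518359810143 nose [308.28957886 194.52046372] [0.5611 0.088  0.1052]
2 -0.27924761697508416 at185 311.31908114870373 nose [308.31908244 195.74292296] [0.561  0.0881 0.1008]
4 -0.2691384917582085 at185 311.5672845014868 nose [308.36125694 196.91195447] [0.561  0.088  0.0965]
```

```bash
python3 - <<'E'
import cv2
S=cv2.imread('pics/s7.png');h=cv2.cvtColor(S,cv2.COLOR_BGR2HSV)
for y in range(168,200,2): print(y,h[y,300:322,1].tolist(), h[y,300:322,2].tolist() if y>190 else "")
cv2.imwrite('pics/p7.png',cv2.resize(S[140:220,275:345],None,fx=7,fy=7,interpolation=cv2.INTER_CUBIC))
E
```

```text
168 [65, 63, 63, 62, 65, 65, 66, 64, 65, 64, 67, 66, 61, 38, 8, 7, 9, 7, 7, 6, 9, 9] 
170 [62, 64, 63, 63, 61, 65, 68, 65, 66, 63, 63, 63, 65, 61, 30, 7, 7, 7, 12, 31, 46, 57] 
172 [64, 64, 61, 60, 63, 61, 65, 65, 65, 64, 63, 65, 63, 54, 14, 9, 7, 9, 41, 62, 66, 65] 
174 [61, 63, 63, 61, 61, 61, 64, 62, 63, 65, 65, 65, 64, 12, 9, 9, 7, 14, 61, 65, 63, 64] 
176 [63, 64, 63, 63, 66, 63, 65, 65, 65, 65, 65, 64, 27, 7, 8, 7, 7, 56, 65, 64, 64, 62] 
178 [65, 65, 64, 66, 64, 66, 65, 61, 63, 60, 62, 57, 8, 7, 6, 4, 29, 64, 65, 65, 65, 65] 
180 [61, 59, 61, 62, 63, 62, 62, 61, 61, 58, 58, 18, 7, 7, 8, 8, 54, 62, 66, 65, 65, 63] 
182 [63, 62, 64, 65, 62, 59, 58, 57, 59, 60, 40, 8, 7, 6, 7, 35, 64, 63, 67, 67, 68, 65] 
184 [65, 63, 64, 61, 60, 60, 60, 62, 63, 61, 14, 7, 7, 6, 12, 58, 63, 65, 65, 64, 65, 64] 
186 [63, 66, 62, 60, 56, 55, 60, 63, 62, 29, 7, 8, 6, 7, 34, 56, 56, 58, 59, 60, 59, 64] 
188 [64, 62, 63, 62, 59, 58, 63, 64, 58, 7, 7, 7, 8, 9, 55, 64, 61, 57, 57, 56, 54, 53] 
190 [68, 63, 60, 61, 64, 69, 65, 68, 15, 7, 8, 7, 5, 43, 61, 61, 65, 65, 65, 69, 66, 62] 
192 [63, 68, 63, 65, 67, 71, 73, 42, 7, 8, 8, 6, 14, 60, 62, 61, 63, 61, 65, 68, 64, 58] [93, 94, 101, 153, 171, 119, 105, 108, 182, 191, 181, 158, 111, 93, 95, 96, 102, 101, 94, 94, 95, 97]
194 [65, 62, 65, 62, 63, 72, 68, 16, 7, 7, 8, 8, 45, 63, 66, 64, 70, 67, 64, 62, 63, 63] [94, 98, 102, 176, 166, 114, 109, 141, 173, 172, 164, 133, 102, 97, 93, 91, 91, 91, 91, 94, 97, 97]
196 [61, 66, 64, 62, 66, 63, 65, 19, 7, 9, 7, 22, 61, 66, 59, 63, 71, 67, 66, 66, 68, 66] [96, 96, 124, 164, 108, 102, 102, 107, 110, 111, 112, 104, 100, 96, 99, 93, 93, 91, 93, 96, 98, 100]
198 [158, 158, 120, 135, 120, 94, 94, 65, 59, 32, 27, 8, 32, 34, 64, 62, 61, 64, 65, 73, 69, 66] [177, 177, 170, 161, 144, 127, 127, 117, 116, 105, 105, 96, 97, 91, 91, 95, 96, 96, 98, 98, 104, 101]
```

View pics/p7.png

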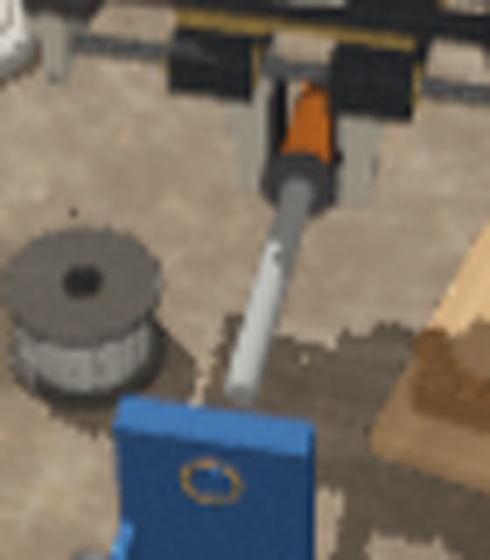

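The nose shows at about (309,196), just above the front block's top edge. The spindle drooped about 2.4° relative to the tool and is now about level. Compared with the ring in the same image it needs about 2 mm more in +x.

```bash
f(){ grep -E "tool_pos|force: \["; }
python3 -m pendant '[[-1,[-0.006,-0.002,0],[0,0,0]],[-1,[-0.012,-0.002,0],[0,0,0]],[-1,[-0.018,-0.002,0],[0,0,0]],[-1,[-0.022,-0.002,0],[0,0,0]],[-1,[-0.025,-0.002,0],[0,0,0]],[-1,[-0.027,-0.002,0],[0,0,0]],[-1,[-0.029,-0.002,0],[0,0,0]],[-1,[-0.030,-0.002,0],[0,0,0]],[-1,[-0.030,-0.002,0],[0,0,0]],[-1,[-0.030,-0.002,0],[0,0,0]]]'|f;  python3 -c "
from h import *
st()"
```

```text
tool_pos: [0.5886, -0.0027, 0.0816]
force: [-0.7, -0.6, -1.0]
10.0833 [ 0.5886 -0.0027  0.0816] [-180.      2.4   -74.37] F [-0.68 -0.59 -1.  ] M [-0.222 -0.013  0.035] op 0.0188 30.0
```

No contact at a depth that gave 9 N before, so the nose is entering the hole. I'll advance in small monitored steps, moving level by compensating the tool tilt.

```bash
f(){ grep -E "tool_pos|force: \["; }
for i in 1 ; do
python3 -m pendant '[[-1,[-0.0015,0,0.0003],[0,0,0]],[-1,[-0.003,0,0.0006],[0,0,0]],[-1,[-0.003,0,0.0006],[0,0,0]]]'|f
python3 -m pendant '[[-1,[-0.0015,0,0.0002],[0,0,0]],[-1,[-0.003,0,0.0003],[0,0,0]],[-1,[-0.003,0,0.0003],[0,0,0]]]'|f
done; python3 -c "
from h import *
st()"
```

```text
tool_pos: [0.5876, 0.0004, 0.081]
force: [-0.4, -0.2, -0.6]
tool_pos: [0.5869, 0.0034, 0.081]
force: [-0.0, 0.5, -2.2]
10.5833 [0.5869 0.0034 0.081 ] [-180.      2.4   -74.36] F [-0.02  0.51 -2.16] M [-0.208  0.117 -0.037] op 0.0189 30.0
```

```bash
f(){ grep -E "tool_pos|force: \["; }
python3 -m pendant '[[-1,[-0.0025,0,0.0001],[0,0,0]],[-1,[-0.005,0,0.0002],[0,0,0]],[-1,[-0.005,0,0.0002],[0,0,0]]]'|f
python3 -m pendant '[[-1,[-0.0025,0,0.0001],[0,0,0]],[-1,[-0.005,0,0.0002],[0,0,0]],[-1,[-0.005,0,0.0002],[0,0,0]]]'|f
python3 -m pendant '[[-1,[-0.0025,0,0.0001],[0,0,0]],[-1,[-0.005,0,0.0002],[0,0,0]],[-1,[-0.005,0,0.0002],[0,0,0]]]'|f
python3 -c "
from h import *
st()"
```

```text
tool_pos: [0.5855, 0.0085, 0.081]
force: [-0.2, 1.3, -1.7]
tool_pos: [0.5841, 0.0133, 0.081]
force: [-0.4, 0.2, -1.7]
tool_pos: [0.5828, 0.018, 0.081]
force: [-0.1, -1.3, -1.3]
11.3333 [0.5828 0.018  0.081 ] [-180.      2.4   -74.36] F [-0.06 -1.27 -1.28] M [-0.16   0.113  0.046] op 0.019 30.0
```

```bash
f(){ grep -E "tool_pos|force: \["; }
python3 -m pendant '[[-1,[-0.003,0,0.0001],[0,0,0]],[-1,[-0.006,0,0.0003],[0,0,0]],[-1,[-0.009,0,0.0004],[0,0,0]],[-1,[-0.012,0,0.0005],[0,0,0]],[-1,[-0.012,0,0.0005],[0,0,0]]]'|f
python3 -m pendant '[[-1,[-0.003,0,0.0001],[0,0,0]],[-1,[-0.006,0,0.0003],[0,0,0]],[-1,[-0.009,0,0.0004],[0,0,0]],[-1,[-0.012,0,0.0005],[0,0,0]],[-1,[-0.012,0,0.0005],[0,0,0]]]'|f
python3 - <<'E'
from h import *
st()
S=np.mean([viewer.snapshot('scene').astype(float) for _ in range(5)],0)[:,:,::-1].astype(np.uint8);cv2.imwrite('pics/s8.png',S)
cv2.imwrite('pics/p8.png',cv2.resize(S[160:250,275:345],None,fx=6.5,fy=6.5,interpolation=cv2.INTER_CUBIC))
o=sensors.get_obs();R=Ro.from_euler('xyz',o['orientation'],degrees=True);M=R.as_matrix();g=o['tool_pos']-M[:,2]*.0195
v=-(R*Ro.from_euler('y',2.4,degrees=True)).as_matrix()[:,0];n=g+.125*v;print(n,proj("scene",[n]))
E
```

```text
tool_pos: [0.5795, 0.0298, 0.081]
force: [0.4, -0.0, -0.5]
tool_pos: [0.5763, 0.0413, 0.0811]
force: [0.2, -0.7, -1.4]
12.1667 [0.5763 0.0413 0.0811] [-179.99    2.41  -74.35] F [ 0.18 -0.72 -1.37] M [-0.185  0.042  0.043] op 0.0196 30.0
[0.54298048 0.16031784 0.100503  ] [[300.83563182 219.4293385 ]]
```

View pics/p8.png

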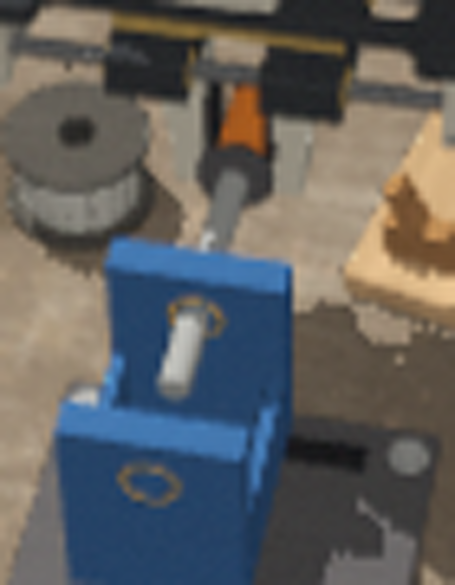

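The pin is through the front ring, with the nose at about (301,219). It is roughly 1 mm to +x of the ring-to-ring line, so I'll shift 1 mm back and continue.

```bash
f(){ grep -E "tool_pos|force: \["; }
python3 -m pendant '[[-1,[-0.003,0.0005,0.0003],[0,0,0]],[-1,[-0.006,0.001,0.0004],[0,0,0]],[-1,[-0.010,0.001,0.0006],[0,0,0]],[-1,[-0.014,0.001,0.0008],[0,0,0]],[-1,[-0.018,0.001,0.0009],[0,0,0]],[-1,[-0.022,0.001,0.0011],[0,0,0]],[-1,[-0.022,0.001,0.0011],[0,0,0]]]'|f
python3 -m pendant '[[-1,[-0.002,0,0.0001],[0,0,0]],[-1,[-0.004,0,0.0002],[0,0,0]],[-1,[-0.004,0,0.0002],[0,0,0]]]'|f
python3 -m pendant '[[-1,[-0.002,0,0.0001],[0,0,0]],[-1,[-0.004,0,0.0002],[0,0,0]],[-1,[-0.004,0,0.0002],[0,0,0]]]'|f
python3 -c "
from h import *
st()"
```

```text
tool_pos: [0.5694, 0.0626, 0.0809]
force: [1.2, 0.4, -1.2]
tool_pos: [0.5684, 0.0659, 0.0809]
force: [0.3, 0.6, -0.4]
tool_pos: [0.5674, 0.0697, 0.0808]
force: [-0.8, -0.9, -0.8]
13.5 [0.5674 0.0697 0.0808] [-179.99    2.4   -74.36] F [-0.78 -0.87 -0.8 ] M [-0.249  0.076 -0.003] op 0.0191 30.0
```

```bash
f(){ grep -E "tool_pos|force: \["; }
python3 -m pendant '[[-1,[-0.0015,0,0.0001],[0,0,0]],[-1,[-0.003,0,0.0001],[0,0,0]],[-1,[-0.003,0,0.0001],[0,0,0]]]'|f
python3 -m pendant '[[-1,[-0.0015,0,0.0001],[0,0,0]],[-1,[-0.003,0,0.0001],[0,0,0]],[-1,[-0.003,0,0.0001],[0,0,0]]]'|f
python3 -c "
from h import *
st()"
```

```text
tool_pos: [0.5665, 0.0725, 0.0809]
force: [-0.3, -0.2, 0.0]
tool_pos: [0.5658, 0.0754, 0.0809]
force: [0.5, -1.1, 0.8]
14.0 [0.5658 0.0754 0.0809] [-179.99    2.4   -74.36] F [ 0.52 -1.07  0.82] M [-0.394 -0.04  -0.01 ] op 0.019 30.0
```

```bash
f(){ grep -E "tool_pos|force: \["; }
python3 -m pendant '[[-1,[-0.002,0,0],[0,0,0]],[-1,[-0.004,0,0],[0,0,0]],[-1,[-0.004,0,0],[0,0,0]]]'|f
python3 -m pendant '[[-1,[-0.002,0,0],[0,0,0]],[-1,[-0.004,0,0.0001],[0,0,0]],[-1,[-0.004,0,0.0001],[0,0,0]]]'|f
python3 -m pendant '[[-1,[-0.002,0,0],[0,0,0]],[-1,[-0.004,0,0.0001],[0,0,0]],[-1,[-0.004,0,0.0001],[0,0,0]]]'|f
python3 -c "
from h import *
st()"
```

```text
tool_pos: [0.5647, 0.0794, 0.0811]
force: [-0.3, -0.6, 0.8]
tool_pos: [0.5636, 0.0832, 0.0812]
force: [0.1, -1.2, 1.1]
tool_pos: [0.5625, 0.0871, 0.0812]
force: [0.2, -1.2, 2.6]
14.75 [0.5625 0.0871 0.0812] [-179.99    2.4   -74.36] F [ 0.17 -1.19  2.57] M [-0.648 -0.073 -0.019] op 0.0192 30.0
```

```bash
f(){ grep -E "tool_pos|force: \["; }
python3 -m pendant '[[-1,[-0.002,0,-0.0001],[0,0,0]],[-1,[-0.004,0,-0.0002],[0,0,0]],[-1,[-0.004,0,-0.0002],[0,0,0]]]'|f
python3 -m pendant '[[-1,[-0.0015,0,0],[0,0,0]],[-1,[-0.003,0,0],[0,0,0]],[-1,[-0.003,0,0],[0,0,0]]]'|f
python3 -m pendant '[[-1,[-0.001,0,0],[0,0,0]],[-1,[-0.002,0,0],[0,0,0]],[-1,[-0.002,0,0],[0,0,0]]]'|f
python3 -c "
from h import *
st()"
```

```text
tool_pos: [0.5613, 0.091, 0.0815]
force: [-0.2, -1.3, 0.9]
tool_pos: [0.5605, 0.0938, 0.0816]
force: [1.3, -1.0, 1.1]
tool_pos: [0.56, 0.0955, 0.0817]
force: [-0.1, -1.3, 1.4]
15.5 [0.56   0.0955 0.0817] [180.     2.4  -74.36] F [-0.12 -1.31  1.4 ] M [-0.711 -0.132 -0.054] op 0.0189 30.0
```

```bash
f(){ grep -E "tool_pos|force: \["; }
for i in 1 2; do
python3 -m pendant '[[-1,[-0.0007,0,0],[0,0,0]],[-1,[-0.0015,0,0],[0,0,0]],[-1,[-0.0015,0,0],[0,0,0]],[-1,[-0.0015,0,0],[0,0,0]]]'|f
done; python3 -c "
from h import *
st()"
```

```text
tool_pos: [0.5597, 0.0966, 0.0818]
force: [1.7, -4.0, 1.1]
tool_pos: [0.5593, 0.0977, 0.0819]
force: [2.8, -7.4, 1.9]
16.1667 [0.5593 0.0977 0.0819] [179.98   2.36 -74.37] F [ 2.82 -7.43  1.9 ] M [-2.493 -0.699  0.004] op 0.0189 30.0
```

Axial force rises at the bracket's own stiffness, so the collar is seated. I'll ease the push and open.

```bash
f(){ grep -E "tool_pos|force: \[|opening"; }
python3 -m pendant '[[-1,[0.0012,0,0],[0,0,0]],[-1,[0.0023,0,0],[0,0,0]],[-1,[0.0023,0,0],[0,0,0]],[-1,[0.0023,0,0],[0,0,0]]]'|f
python3 -m pendant '[[-0.4,[0,0,0],[0,0,0]],[-0.4,[0,0,0],[0,0,0]],[-0.4,[0,0,0],[0,0,0]],[-0.2,[0,0,0],[0,0,0]],[0,[0,0,0],[0,0,0]],[0,[0,0,0],[0,0,0]],[0,[0,0,0],[0,0,0]],[0,[0,0,0],[0,0,0]]]'|f
python3 - <<'E'
from h import *
st()
S=np.mean([viewer.snapshot('scene').astype(float) for _ in range(4)],0)[:,:,::-1].astype(np.uint8);cv2.imwrite('pics/s9.png',S)
cv2.imwrite('pics/p9.png',cv2.resize(S[150:270,265:365],None,fx=5,fy=5,interpolation=cv2.INTER_CUBIC))
E
```

```text
tool_pos: [0.5599, 0.0962, 0.0817]
force: [1.6, -3.2, 1.8]
opening: 0.0194
tool_pos: [0.5599, 0.0962, 0.0817]
force: [-1.1, 0.4, -0.4]
opening: 0.0434
17.1667 [0.5599 0.0962 0.0817] [180.     2.4  -74.37] F [-1.13  0.36 -0.41] M [-0.104  0.084 -0.029] op 0.0434 0.0
```

```bash
f(){ grep -E "tool_pos|force: \[|opening"; }
python3 -m pendant '[[0.3,[0,0,0],[0,0,0]],[0.3,[0,0,0],[0,0,0]],[0.3,[0,0,-0.01],[0,0,0]],[0.3,[0,0,-0.03],[0,0,0]],[0.3,[0,0,-0.06],[0,0,0]],[0.3,[0,0,-0.09],[0,0,0]],[0.3,[0,0,-0.12],[0,0,0]],[0.3,[0,0,-0.15],[0,0,0]],[0.3,[0,0,-0.15],[0,0,0]],[0.3,[0,0,-0.15],[0,0,0]]]'|f
python3 - <<'E'
from h import *
st()
S=np.mean([viewer.snapshot('scene').astype(float) for _ in range(4)],0)[:,:,::-1].astype(np.uint8);cv2.imwrite('pics/s10.png',S)
h=cv2.cvtColor(S,cv2.COLOR_BGR2HSV);m=cv2.inRange(h,(5,190,150),(16,255,255))
k,_,s,c=cv2.connectedComponentsWithStats(m);print([(s[i].tolist(),c[i].round(1).tolist()) for i in range(1,k) if s[i][4]>20])
th=np.radians(15.6);u=np.array([-np.sin(th),np.cos(th),0]);xa=np.array([np.cos(th),np.sin(th),0])
O=.5643*xa+(-.0261-.014)*u+[0,0,.0985]   # seated origin in scene-camera terms
print("pred nose,collar,handle mid,end",proj("scene",[O+d*u for d in(.105,0,-.029,-.052)]).round(1).tolist())
print("pred handle top line",proj("scene",[O+d*u+[0,0,.01] for d in(-.006,-.052)]).round(1).tolist())
for y in range(234,246): print(y,h[y,288:304,1].tolist(),h[y,288:304,2].tolist())
E
```

```text
tool_pos: [0.5625, 0.0903, 0.2345]
force: [-0.5, -0.6, -1.0]
opening: 0.057
18.2 [0.5625 0.0903 0.2345] [-179.72    2.44  -74.36] F [-0.46 -0.62 -1.02] M [-0.061  0.171 -0.036] op 0.057 0.0
[([305, 187, 9, 11, 70], [309.1, 192.6])]
pred nose,collar,handle mid,end [[296.2, 239.6], [306.0, 204.4], [308.5, 195.4], [310.4, 188.5]]
pred handle top line [[306.4, 199.8], [310.3, 185.8]]
234 [164, 167, 163, 164, 165, 34, 48, 57, 8, 7, 7, 9, 8, 9, 28, 137] [98, 98, 97, 98, 99, 83, 90, 90, 133, 138, 115, 113, 100, 81, 82, 97]
235 [164, 167, 170, 171, 160, 163, 54, 2, 7, 8, 8, 7, 8, 3, 3, 143] [98, 98, 96, 97, 99, 100, 99, 123, 183, 186, 136, 113, 90, 76, 76, 98]
236 [169, 168, 164, 167, 164, 160, 145, 4, 7, 6, 8, 8, 42, 95, 84, 158] [98, 100, 98, 98, 98, 99, 100, 176, 189, 182, 167, 126, 92, 97, 85, 97]
237 [161, 164, 160, 160, 167, 163, 79, 7, 7, 7, 6, 6, 46, 140, 162, 160] [98, 98, 99, 99, 98, 97, 110, 176, 187, 179, 159, 119, 89, 71, 96, 97]
238 [160, 167, 165, 162, 161, 168, 27, 7, 8, 8, 7, 2, 134, 170, 157, 161] [99, 98, 99, 99, 98, 97, 123, 150, 167, 164, 146, 108, 101, 99, 99, 98]
239 [
[... 340 characters left out ...]
, 88, 151, 172, 169, 166, 157] [98, 98, 97, 98, 98, 98, 97, 97, 101, 101, 102, 98, 98, 98, 97, 99]
242 [164, 162, 160, 168, 164, 161, 172, 164, 167, 163, 162, 160, 167, 168, 165, 176] [98, 99, 99, 97, 98, 98, 95, 98, 98, 97, 99, 97, 98, 97, 99, 97]
243 [164, 165, 167, 164, 165, 166, 168, 163, 165, 164, 169, 161, 163, 162, 160, 168] [98, 99, 98, 98, 99, 97, 97, 97, 96, 98, 98, 98, 97, 99, 99, 97]
244 [162, 167, 167, 164, 162, 164, 173, 161, 155, 161, 163, 166, 159, 160, 160, 165] [99, 98, 99, 98, 99, 98, 96, 98, 97, 98, 97, 97, 98, 97, 97, 99]
245 [160, 163, 164, 156, 167, 167, 156, 161, 152, 169, 165, 160, 167, 173, 165, 167] [97, 97, 98, 100, 98, 98, 100, 98, 99, 98, 96, 97, 98, 96, 96, 98]
```

The nose face is at (296.7,239.7), against (296.2,239.6) predicted for a seated collar. The handle also matches, and the gripper is clear. I'll hand the job in.

```bash
python3 -m pendant '[[0.3,[0,0,0],[0,0,0]],[0.3,[0,0,0],[0,0,0]],[0.3,[0,0,0],[0,0,0]]]' && python3 -c "
from plant import workorder
print(workorder.close_job())"
```

```text
clock: 18.65
tool_pos: [0.5614, 0.09, 0.231]
orientation: [179.9, 2.4, -74.4]
force: [-0.6, 0.3, 0.3]
opening: 0.057
gripper_force: 0.0
the job is handed in; nothing more can be done
None
```

The spindle is threaded through both bearings with its collar against the front one. It is released and the gripper is clear; I handed the job in at 18.7 s, and no verdict was returned.

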